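# Slide the sign bezel along the rail into its riveting nest

### The job

With the fingertips, push the blue sign bezel across the jig until it lies flat against the long far rail, while it is still in the middle part of the rail, then slide it along the rail into the corner nest next to the yellow marker block, fully home against both the rail and the end stop. Do not pick up, lift or tip the bezel; leave the other things on the jig and the table where they stand, and finish with the hand clear.

Things in the scene. Friction and masses are not known exactly. Their poses are not given: they have to be found in the camera images.
- jig: Fixed plywood riveting jig. Origin: centre of its underside, on the table. Bed 180 (x) by 460 (y) by 12 mm thick. x points across it to the far rail, y along the rail to its left end, z up. Aluminium rail along y, inner (working) face at x = 70 mm; end stops with inner faces at y = +190 and -190 mm, spanning x = -30 to 70 mm. Rail and stops stand 16 mm above the bed. Place and yaw vary.
- nest_left (a point): Where the origin of a bezel fully home in the left (+y) nest lies: jig frame (28, 140, 12) mm. The nest is bounded by rail, end stop and, opposite the rail, a 16 mm high lip (jig x = -30 to -18 mm, y = 135 mm to the stop, its lead-in flaring away from the rail back to y = 109, x = -40 mm): 88 mm wide, 4 mm more than the bezel.
- nest_right (a point): The same for the right (-y) nest, a mirror image: jig frame (28, -140, 12) mm.
- bezel: Loose blue frame with thin white lines, flat on the bed: 84 (x) by 100 (y) by 12 mm high, 0.13 to 0.25 kg; window right through 60 (x) by 76 (y) mm, bars 12 mm wide. Origin: centre of its underside. x points roughly to the rail, up to 0.3 rad askew; starts 18 to 48 mm off the rail, near mid-length. Shut fingertips fit in the window; bars can be pushed from within or outside.
- yellow_marker: Fixed yellow block, 50 by 22 by 24 mm high, on the bed just outside one of the two end stops (left or right differs from run to run): it marks the nest to use. Origin: centre of its underside.
- grey_marker: Fixed grey block of the same size just outside the other end stop: that nest is not to be used. Origin: centre of its underside.
- rivet_pot: Loose white pot, 32 mm across and 32 mm high, standing on the bed near the left end, outside the left lip. Leave it alone. Origin: centre of its underside.
- brass_spacer: Loose brass cylinder, 24 mm across and 28 mm high, standing on the bed near the right end, outside the right lip. Leave it alone. Origin: centre of its underside.
- tape_big: Roll of cream tape, 110 mm across, 50 mm high, flat on the table right of the jig. Leave it alone. Origin: centre of its underside.
- tape_small: Roll of cream tape, 90 mm across, 30 mm high, flat on the table beyond the jig. Leave it alone. Origin: centre of its underside.
- glue: White glue bottle with orange cap, 56 mm across, 130 mm high, standing on the table left of the jig. Leave it alone. Origin: centre of its underside.
- screwdriver: Black-handled screwdriver lying on the table right of the jig. Leave it alone.
- marker_pen: Red marker pen with black cap, 132 mm long and 16 mm thick, lying on the table beyond the jig. Leave it alone.
Things that resemble listed ones, but are neither listed nor needed, are in the scene too. There is more than one size of the bezel; the job needs the middle-sized.

How it is judged:
By the outcome, as a careful person would: the job done as asked, in the order asked, and still so for the second after the job is handed in, with the robot touching nothing.
It also fails if it takes over 43 s, if anything falls off the work surface, if the arm or the gripper's body presses on something with over 40 N, if the wrist force passes 120 N, or if a joint passes its speed limit or range.

### The arm

A 6-joint arm with a two-finger parallel gripper is mounted at the origin on the work surface. World frame = base frame: x ahead of the robot, y to its left, z up, the work surface at z = 0. Lengths are in mm, angles in rad, forces in N, time in s.
With the tool pointing down it reaches from about 325 to 775 mm from the base axis. Payload 5.5 kg.
Tool frame: the origin (TCP) lies on the centre line of the jaws, within the pads' length; the fingertips stand arm.nose_length ahead of it and the grasp point (between the pads) lies 6 mm ahead of it (arm.nose_length is the distance from the TCP to the fingertips, in mm); y points along the fingers, z is the direction in which the jaws open and shut, and the axes are right-handed (so a half turn about y gives the same grasp; the last joint's range is limited). The gripper opens to 85 mm and grips with 20 to 120 N. Pads are 22 mm wide; open, the fingers measure 114 mm over their backs; the gripper's body (76 mm by 85 mm) begins 54 mm behind the grasp point. The pads swing forward as they close: fully open they stand 13 mm farther back than shut.
Start: joints at [-0.057, 0.091, 1.231, -0, 1.82, -0.057], TCP at [600.014, -0.003, 256.275] pointing down, gripper open.
Joint ranges: [-2.87, 2.87], [-0.86, 2.18], [0.17, 2.46], [-1.51, 4.65], [0.06, 2.69], [-2.65, 2.65]. Speed limits (rad/s): [2.57, 2.57, 3.01, 3.14, 3.14, 3.14].

### API

Orientations are given as a 3x3 rotation matrix whose columns are the frame's x, y, z axes.
In Python, from workcell import arm gives the robot as it stands.
- The arm moves only by the tool jog_arm, never from a script. Its argument "series" is a list of rows, each a list of 7 numbers: the turn, a rotation vector about the tool's x, y, z in degrees, then the shift along the tool's x, y, z in cm, then the closure, from 0 (fully open) to 1 (shut). In form: [[ax, ay, az, tx, ty, tz, gripper], ...]. A call has 1 to 10 rows; each row shifts and turns the commanded pose from where the row before left it, along the tool's axes as they then stand; what a row does not reach is not made up. A row lasts 1/12 s, in which the tool goes at most 41.7 mm and 7.16 degrees, less where a joint would pass 70% of its speed; a pose out of reach is approached as far as the arm can. A call with a gripper value outside its range is refused whole. The fingers move at their own pace and stop on an object; "squeeze" is the grip in N (left out, the last holds). Time passes only in rows, so rows that do not move let the fingers close. It gives the time, the measured TCP pose, the force and the opening at its end, in the units of the state.
- arm.sense(): the state, without advancing time (a new reading comes with each control period).
- arm.grab_frame(name): name is "scene" or "side" or "wrist"; returns (picture, depth): 384x512x3 uint8, red, green, blue; 384x512 float32, mm along the optical axis (not along the pixel's ray), 0 where there is no reading.
- arm.camera_params(name): a dict with "K" (3x3 intrinsics, pixels), "extrinsics" (4x4, takes a point from camera to world coordinates); the wrist camera has in their place "T_tool_cam" (4x4, takes a point from camera to tool coordinates, whose origin is the TCP and whose axes are the tool frame's). Camera axes: x right, y down, z forward; pixel columns grow to the right and rows downward; lengths in mm; the calibration is good to about 2 mm. A picture is of the moment at which its call begins: read the wrist's pose just before it. camera_params takes no time and is no camera call.
- arm.sign_off(): hands the job in, once; it reports no verdict.
The state is a dict: "t": time; "q": joint angles; "qvel": joint speeds; "joint_torque": joint torques, N m; "eef_pos": TCP position; "eef_rot": TCP orientation; "contact_force": force on the tool from outside, world axes, zero at the start; "moment": the same for the moment, N m; "opening": finger opening in mm.
Only numpy, scipy, OpenCV 4.12 (cv2) and the standard library are available. Lean on these libraries where they do the work, as an engineer would, in place of code of your own. Each camera call takes 0.05 s, during which the arm holds its last target.

## Working session

There is one attempt and no reset: what is moved stays moved. The work goes in short steps, Python scripts to look and compute and a tool call to move; the robot and the scene stay as the last step left them, time stands still between calls to the robot, and variables do not carry over. Pictures are saved under pics/ and viewed, and the job is handed in when it is done.

Besides the shell and the picture viewer there is one more tool, called after ">>>" as name(argument=value, ...), one argument or row to a line, values as JSON. jog_arm: Moves the arm, as the interface text tells. Its arguments: {"type":"object","properties":{"series":{"type":"array"},"squeeze":{"type":"number"}},"required":["series"]}

```bash
mkdir -p pics; ls; cat > h.py <<'E'
import numpy as np, cv2
from workcell import arm
def shot(n,f):
    p,d=arm.grab_frame(n); cv2.imwrite('pics/'+f+'.png',p[:,:,::-1]); np.savez('pics/'+f+'.npz',p=p,d=d); return p,d
E
python3 - <<'E'
from h import *
s=arm.sense(); print(s['t'],s['eef_pos'],np.round(s['eef_rot'],3),s['opening'],arm.nose_length)
for n in('scene','side'):
    shot(n,n+'0'); c=arm.camera_params(n); print(n,c['K'],np.round(c['extrinsics'],3))
print(arm.camera_params('wrist'))
E
```

```text
pics
0.0 [5.99758304e+02 6.82926262e-03 2.55123879e+02] [[ 0.    -0.002  1.   ]
 [-1.     0.     0.   ]
 [-0.    -1.    -0.002]] 85.01048452091312 25.0
scene [[380.21929678   0.         250.76865973]
 [  0.         380.21929678 191.78657784]
 [  0.           0.           1.        ]] [[-2.060000e-01  7.650000e-01 -6.090000e-01  1.446043e+03]
 [ 9.780000e-01  1.550000e-01 -1.360000e-01  1.852530e+02]
 [-1.000000e-02 -6.240000e-01 -7.810000e-01  1.138172e+03]
 [ 0.000000e+00  0.000000e+00  0.000000e+00  1.000000e+00]]
side [[393.34103144   0.         249.53609452]
 [  0.         393.34103144 187.28710851]
 [  0.           0.           1.        ]] [[-8.85000e-01 -2.90000e-01  3.64000e-01  2.06199e+02]
 [-4.66000e-01  5.78000e-01 -6.70000e-01  7.17998e+02]
 [-1.60000e-02 -7.63000e-01 -6.47000e-01  7.76743e+02]
 [ 0.00000e+00  0.00000e+00  0.00000e+00  1.00000e+00]]
{'K': array([[274.95475201,   0.        , 256.14721893],
       [  0.        , 274.95475201, 186.83387371],
       [  0.        ,   0.        ,   1.        ]]), 'T_tool_cam': array([[-5.77194549e-04,  9.45471833e-01,  3.25703361e-01,
        -8.37340608e+01],
       [ 1.30645066e-03, -3.25702424e-01,  9.45471430e-01,
        -1.17954806e+02],
       [ 9.99998980e-01,  9.71236327e-04, -1.04721864e-03,
         6.92907859e-01],
       [ 0.00000000e+00,  0.00000000e+00,  0.00000000e+00,
         1.00000000e+00]])}
```

View pics/scene0.png

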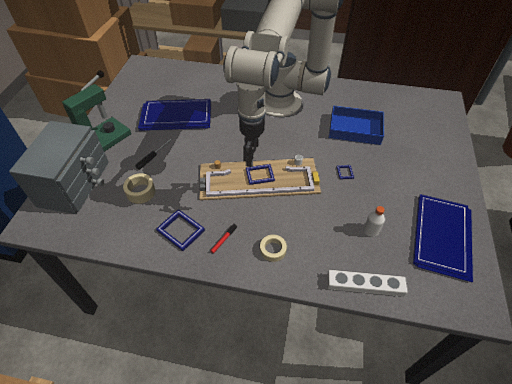

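View pics/side0.png

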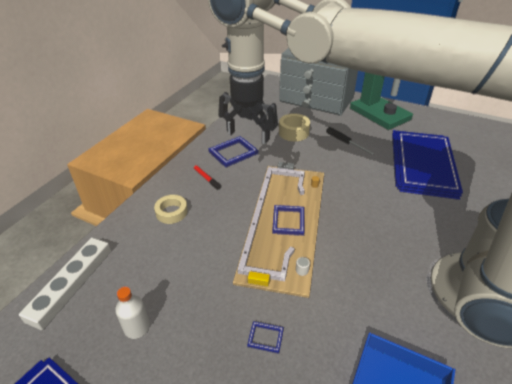

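The scene view shows three blue frames: a large one at (181,229), a small one at (345,172) and one on the jig bed at (260,174). The frame on the jig is the middle-sized one that fits. The yellow block is at (316,176), the left (+y) end. I'll confirm with enlarged crops and the wrist camera.

```bash
python3 - <<'E'
from h import *
a=cv2.imread('pics/scene0.png')[145:210,185:335]; b=cv2.imread('pics/side0.png')[155:305,220:340]
cv2.imwrite('pics/c1.png',cv2.resize(a,None,fx=5,fy=5,interpolation=3)); cv2.imwrite('pics/c2.png',cv2.resize(b,None,fx=4,fy=4,interpolation=3))
shot('wrist','wrist0')
E
```

```text
(no output)
```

View pics/c1.png

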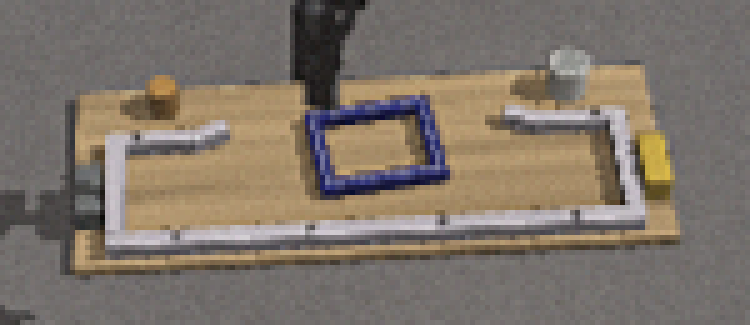

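View pics/c2.png

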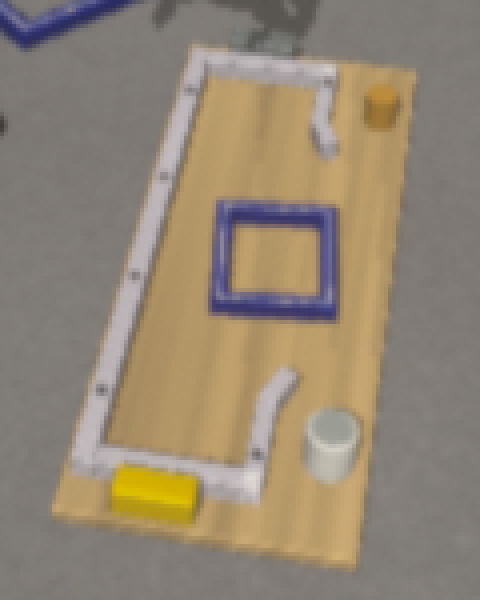

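View pics/wrist0.png

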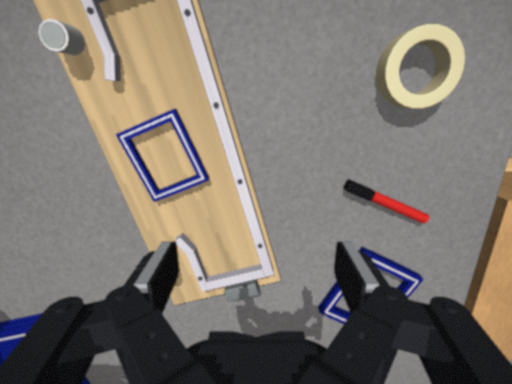

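The crops confirm it: a blue frame on the jig with its window open, and the yellow block at the left (+y) end. The wrist view shows the bezel at about (163,155) and the rail running (185,0)–(270,275). Now I'll measure.

```bash
cat >> h.py <<'E'
def pose_cam(n,s=None):
    c=arm.camera_params(n)
    if n!='wrist': return c['K'],c['extrinsics']
    s=s or arm.sense(); T=np.eye(4);T[:3,:3]=s['eef_rot'];T[:3,3]=s['eef_pos']
    return c['K'],T@c['T_tool_cam']
def onplane(uv,K,E,z):
    uv=np.asarray(uv,float).reshape(-1,2)
    r=np.c_[(uv[:,0]-K[0,2])/K[0,0],(uv[:,1]-K[1,2])/K[1,1],np.ones(len(uv))]@E[:3,:3].T
    return E[:3,3]+r*((z-E[2,3])/r[:,2])[:,None]
def cloud(d,K,E):
    v,u=np.mgrid[:d.shape[0],:d.shape[1]]
    r=np.stack([(u-K[0,2])/K[0,0],(v-K[1,2])/K[1,1],np.ones(d.shape)],-1)*d[...,None]
    return r@E[:3,:3].T+E[:3,3]
def blue(p):
    h=cv2.cvtColor(p,cv2.COLOR_RGB2HSV); return cv2.inRange(h,(110,90,30),(130,255,255))
E
cat > m.py <<'E'
from h import *
def rect(name,p,d,K,E,box):
    u0,v0,u1,v1=box
    m=np.zeros(d.shape,np.uint8); m[v0:v1,u0:u1]=blue(p)[v0:v1,u0:u1]
    cs,_=cv2.findContours(m,cv2.RETR_EXTERNAL,cv2.CHAIN_APPROX_NONE)
    c=max(cs,key=cv2.contourArea)[:,0]; X=onplane(c,K,E,24)
    r=cv2.minAreaRect(X[:,:2].astype(np.float32)); P=cloud(d,K,E)
    zz=P[...,2][m>0]; print(name,'bezel',r,'corners',np.round(cv2.boxPoints(r),1).tolist(),'z med',np.median(zz))
def rail(name,p,d,K,E,box):
    u0,v0,u1,v1=box; P=cloud(d,K,E); h=cv2.cvtColor(p,cv2.COLOR_RGB2HSV)
    w=(h[...,1]<45)&(h[...,2]>130)&(d>0)
    m=np.zeros(d.shape,bool); m[v0:v1,u0:u1]=w[v0:v1,u0:u1]
    m&=(P[...,2]>22)&(P[...,2]<34)
    return onplane(np.argwhere(m)[:,::-1],K,E,28),np.argwhere(m)[:,::-1],P[m]
E
python3 - <<'E'
from m import *
for n,bb in(('wrist',(110,100,215,205)),('side',(265,195,310,240)),('scene',(244,162,278,186))):
    z=np.load(f'pics/{n}0.npz');p,d=z['p'],z['d'];K,E=pose_cam(n)
    rect(n,p,d,K,E,bb)
    X,uv,P=rail(n,p,d,K,E,{'wrist':(60,0,285,300),'side':(230,160,310,285),'scene':(195,155,325,200)}[n])
    r=cv2.minAreaRect(X[:,:2].astype(np.float32)); print('rail',r,np.round(cv2.boxPoints(r),1).tolist(),np.median(P[:,2]),len(X))
    np.save(f'pics/rail_{n}.npy',X)
    h=cv2.cvtColor(p,cv2.COLOR_RGB2HSV); y=cv2.inRange(h,(22,170,100),(34,255,255))
    if y.sum() and n!='wrist': print('yellow',onplane(np.argwhere(y)[:,::-1],K,E,36).mean(0), y.sum()//255)
E
```

```text
wrist bezel ((479.7713623046875, 3.4750709533691406), (83.58157348632812, 98.96672821044922), 22.198501586914062) corners [[422.3999938964844, 33.5], [459.79998779296875, -58.099998474121094], [537.2000122070312, -26.600000381469727], [499.79998779296875, 65.0999984741211]] z med 24.31492328974508
rail ((507.4710693359375, -1.456207275390625), (139.8909454345703, 397.07073974609375), 15.783180236816406) [[386.20001220703125, 170.60000610351562], [494.20001220703125, -211.5], [628.7999877929688, -173.5], [520.7999877929688, 208.60000610351562]] 28.234119519615604 5662
side bezel ((458.5846252441406, 48.94371795654297), (78.18199157714844, 14.281661987304688), 26.87462043762207) corners [[420.5, 37.599998474121094], [426.8999938964844, 24.899999618530273], [496.70001220703125, 60.20000076293945], [490.20001220703125, 73.0]] z med 23.58719376559236
rail ((490.2686767578125, 3.373199462890625), (163.90089416503906, 418.9364929199219), 15.494285583496094) [[355.29998779296875, 183.3000030517578], [467.29998779296875, -220.39999389648438], [625.2000122070312, -176.60000610351562], [513.2999877929688, 227.10000610351562]] 28.198718716870076 1205
yellow [456.19100278 226.65308872  36.        ] 244
scene bezel ((481.8097229003906, 6.348796844482422), (86.64100646972656, 97.91582489013672), 22.043212890625) corners [[423.29998779296875, 35.5], [460.0, -55.29999923706055], [540.2999877929688, -22.799999237060547], [503.6000061035156, 68.0]] z med 24.05375253925581
rail ((504.4190368652344, 6.74169921875), (141.63552856445312, 406.73492431640625), 16.693185806274414) [[378.20001220703125, 181.1999969482422], [495.0, -208.39999389648438], [630.7000122070312, -167.6999969482422], [513.7999877929688, 221.89999389648438]] 29.00410576997251 538
yellow [469.51748557 222.56839548  36.        ] 5
```

```bash
python3 - <<'E'
from m import *
z=np.load('pics/wrist0.npz');p,d=z['p'],z['d'];K,E=pose_cam('wrist')
X=np.load('pics/rail_wrist.npy')
th=np.radians(15.78)
for it in range(3):
    ex=np.array([np.cos(th),np.sin(th)]);ey=np.array([-ex[1],ex[0]])
    a=X[:,:2]@ex;b=X[:,:2]@ey
    yb=np.arange(-130,150,5); lo=[];hi=[]
    ac=np.percentile(a,97)
    for y in yb:
        s=a[(abs(b-B0 if 0 else b-(y-0)-(0))<2.5)&(a>ac-30)] 
        lo.append(s.min() if len(s) else np.nan);hi.append(s.max() if len(s) else np.nan)
    lo,hi=np.array(lo),np.array(hi);k=np.isfinite(lo)
    kk=k&(abs(lo-np.nanmedian(lo))<3)
    f=np.polyfit(yb[kk],lo[kk],1); g=np.polyfit(yb[k],hi[k],1); th-=np.arctan((f[0]+g[0])/2)
    print(np.degrees(th),f,g,np.nanmedian(lo),np.nanmedian(hi))
ex=np.array([np.cos(th),np.sin(th)]);ey=np.array([-ex[1],ex[0]])
a=X[:,:2]@ex;b=X[:,:2]@ey; ri=np.nanmedian(lo)
j=a-ri+70
for q in(-20,0,20,40,60):
    s=b[abs(j-q)<5]; print(q,[(round(t,1)) for t in np.percentile(s,[0,5,95,100])], np.round(np.histogram(s,bins=12)[1][[0,-1]],1), [round(t,1) for t in np.sort(s[(s<0)])[-3:]])
# full ext right stop
c=np.array([479.8,3.5]);print('bezel a,b',c@ex-ri+70,c@ey)
# side: left stop
for n in('side','scene'):
    Xs=np.load(f'pics/rail_{n}.npy');a=Xs[:,:2]@ex-ri+70;b=Xs[:,:2]@ey
    for q in(10,30,50):
        s=b[abs(a-q)<8]; print(n,q,np.round(np.sort(s[s>0])[[0,-1]],1) if (s>0).any() else '',np.round(np.sort(s[s<0])[[0,-1]],1) if (s<0).any() else '')
    s=a[abs(b)<100]; s=s[s>50]; print('rail a',np.percentile(s,[2,50,98]))
E
```

```text
15.6177641139953 [4.32556031e-03 5.43458344e+02] [1.33755558e-03 5.57469402e+02] 543.2248668693427 557.5391028118077
15.527657022459467 [1.42037181e-03 5.43431498e+02] [1.72496164e-03 5.57705209e+02] 543.3540950393036 557.6032535764159
15.865766454488368 [5.03159920e-04 5.43484238e+02] [-1.23055426e-02  5.56751043e+02] 543.4338169405186 557.703736905482
-20 [np.float64(-336.8), np.float64(-328.5), np.float64(52.2), np.float64(57.0)] [-336.8   57. ] [np.float64(-0.6), np.float64(-0.3), np.float64(-0.3)]
0 [np.float64(-338.1), np.float64(-335.7), np.float64(-81.3), np.float64(-76.1)] [-338.1  -76.1] [np.float64(-76.7), np.float64(-76.2), np.float64(-76.1)]
20 [np.float64(-338.3), np.float64(-335.7), np.float64(-80.5), np.float64(-73.9)] [-338.3  -73.9] [np.float64(-74.7), np.float64(-74.3), np.float64(-73.9)]
40 [np.float64(-338.4), np.float64(-337.5), np.float64(-320.4), np.float64(-318.8)] [-338.4 -318.8] [np.float64(-319.7), np.float64(-319.3), np.float64(-318.8)]
60 [np.float64(-337.2), np.float64(-335.9), np.float64(-320.4), np.float64(-319.0)] [-337.2 -319. ] [np.float64(-319.9), np.float64(-319.4), np.float64(-319.0)]
bezel a,b -10.95503589684364 -127.80323581332595
side 10 [58.3 72.6] [-338.2  -80.1]
side 30 [58.5 66.7] [-339.8 -122.9]
side 50 [58.4 74.5] [-340.3 -314.1]
rail a [54.70326611 73.5202895  81.5635972 ]
scene 10 [59.6 69.1] [-334.2 -322.7]
scene 30 [60.2 69.5] [-334.1 -119.5]
scene 50 [58.5 72. ] [-334.1 -322.7]
rail a [55.27777422 74.30492288 81.82667039]
```

Jig yaw is 15.55°, and the jig frame follows from a rail inner face at a = 543.4 and stops at b = −319.5 and +59. The stop spacing of 378 against the true 380 confirms it. The bezel sits at jig (−10, 5), +6.6° askew, 84x99 and 24 high, so the size matches. Next I'll shut the fingers and move above the window.

>>> jog_arm(
  series=[
    [0, -5.18, 0, 0, 0, 0, 1],
    [0, -5.18, 0, 0, 0, 0, 1],
    [0, -5.18, 0, 0, 0, 0, 1],
    [0, 0, 0, -0.51, 2.2, -1.64, 1],
    [0, 0, 0, -0.51, 2.2, -1.64, 1],
    [0, 0, 0, -0.51, 2.2, -1.64, 1],
    [0, 0, 0, -0.51, 2.2, -1.64, 1],
    [0, 0, 0, -0.51, 2.2, -1.64, 1],
    [0, 0, 0, -0.51, 2.2, -1.64, 1],
    [0, 0, 0, -0.51, 2.2, -1.64, 1],
  ],
  squeeze=40,
)

```text
t: 0.98
eef_pos: [478.7, 3.7, 100.8]
eef_rot: [[0.268, -0.001, 0.963], [-0.963, 0.0, 0.268], [-0.0, -1.0, -0.0]]
contact_force: [0.1, -0.4, 0.3]
opening: -0.5
```

```bash
cat >> m.py <<'E'
th=np.radians(15.55);EX=np.array([np.cos(th),np.sin(th)]);EY=np.array([-EX[1],EX[0]])
def tojig(X): X=np.asarray(X); return np.stack([X[...,:2]@EX-473.4,X[...,:2]@EY+130],-1)
def st():
    s=arm.sense(); print('t',round(s['t'],2),'jig',np.round(tojig(s['eef_pos']),1),'z',round(s['eef_pos'][2],1),'F',np.round(s['contact_force'],1),'op',round(s['opening'],1))
    R=s['eef_rot'];print('yaw',np.degrees(np.arctan2(R[1,2],R[0,2])), 'ydir',np.round(R[:,1],3)); return s
E
python3 - <<'E'
from m import *
st(); shot('wrist','w1'); shot('side','s1')
E
```

```text
t 0.98 jig [-11.2   5.2] z 100.8 F [ 0.1 -0.4  0.3] op -0.5
yaw 15.540313551306081 ydir [-0.001  0.    -1.   ]
```

View pics/w1.png

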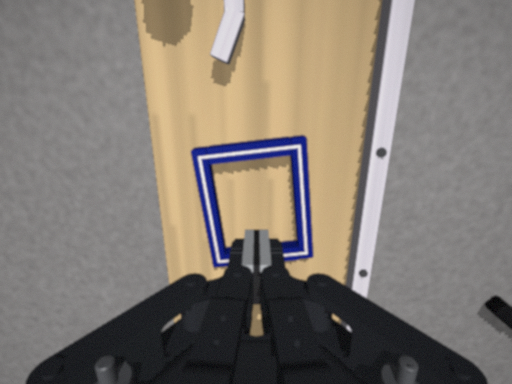

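View pics/s1.png

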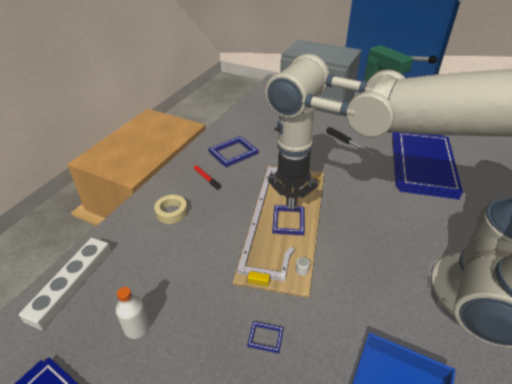

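The shut fingers at (257,245) point over the window, which spans (215–300, 165–245), with the tips still about 50 mm above it. I'll re-measure the bezel from this closer view, then descend.

```bash
cat >> m.py <<'E'
def bez(n,f,box=None,s=None):
    z=np.load(f'pics/{f}.npz');p,d=z['p'],z['d'];K,E=pose_cam(n,s)
    m=blue(p); 
    if box: k=np.zeros_like(m);k[box[1]:box[3],box[0]:box[2]]=255;m&=k
    m=cv2.morphologyEx(m,cv2.MORPH_CLOSE,np.ones((5,5),np.uint8))
    cs,_=cv2.findContours(m,cv2.RETR_EXTERNAL,cv2.CHAIN_APPROX_NONE)
    c=max(cs,key=cv2.contourArea)[:,0];X=tojig(onplane(c,K,E,24))
    r=cv2.minAreaRect(X.astype(np.float32));print(n,r,np.round(cv2.boxPoints(r),1).tolist())
E
python3 - <<'E'
from m import *
bez('wrist','w1',(170,120,330,270))
K,E=pose_cam('wrist')
# rail inner/outer in this view
z=np.load('pics/w1.npz');X,uv,P=rail('w',z['p'],z['d'],K,E,(330,0,430,290))
J=tojig(X)
for y in range(-40,140,30):
    s=J[abs(J[:,1]-y)<4,0]
    if len(s):print(y,s.min(),s.max())
E
```

```text
wrist ((-15.525733947753906, 8.970588684082031), (80.50360107421875, 98.40481567382812), 6.508516788482666) [[-61.099998474121094, 53.29999923706055], [-49.900001525878906, -44.5], [30.0, -35.400001525878906], [18.899999618530273, 62.400001525878906]]
-40 62.8312384996658 76.39183526082775
-10 63.131861712395676 76.36066319310089
20 63.01425801265725 76.44630445462121
50 63.12758240501307 76.63355594443283
80 62.93245713351541 76.68056618250307
110 63.100770527108125 76.6960822138742
```

>>> jog_arm(
  series=[
    [0, 0, 0, 0, 1.5, 0, 1],
    [0, 0, 0, 0, 1.5, 0, 1],
    [0, 0, 0, 0, 1.5, 0, 1],
    [0, 0, 0, 0, 0.8, 0, 1],
    [0, 0, 0, 0, 0.6, 0, 1],
    [0, 0, 0, 0, 0, 0, 1],
  ],
)

```text
t: 1.58
eef_pos: [480.0, 3.6, 42.8]
eef_rot: [[0.268, -0.001, 0.963], [-0.963, 0.0, 0.268], [-0.0, -1.0, -0.001]]
contact_force: [-0.0, -0.1, -0.5]
opening: -0.3
```

The tips are inside the window at tip height about 18 with no contact force. The closer wrist view gives rail and bezel both about 6 mm lower in x, but their spacing agrees at about 33 mm, so contact will settle it. Now I'll push toward the rail.

>>> jog_arm(
  series=[
    [0, 0, 0, 0, 0.1, 0.4, 1],
    [0, 0, 0, 0, 0, 0.4, 1],
    [0, 0, 0, 0, 0, 0.4, 1],
    [0, 0, 0, 0, 0, 0.4, 1],
    [0, 0, 0, 0, 0, 0.4, 1],
    [0, 0, 0, 0, 0, 0.4, 1],
    [0, 0, 0, 0, 0, 0.4, 1],
    [0, 0, 0, 0, 0, 0.4, 1],
    [0, 0, 0, 0, 0, 0.4, 1],
    [0, 0, 0, 0, 0, 0.2, 1],
  ],
)

```text
t: 2.42
eef_pos: [516.9, 13.9, 42.5]
eef_rot: [[0.268, -0.0, 0.963], [-0.963, -0.0, 0.268], [0.0, -1.0, -0.0]]
contact_force: [-4.7, -2.2, 6.3]
opening: -0.2
```

```bash
python3 - <<'E'
from m import *
st(); shot('wrist','w2'); shot('scene','c2s')
a=cv2.imread('pics/c2s.png')[145:210,185:335]
cv2.imwrite('pics/c2z.png',cv2.resize(a,None,fx=5,fy=5,interpolation=3))
E
```

```text
t 2.42 jig [28.3  4.8] z 42.5 F [-4.7 -2.2  6.3] op -0.2
yaw 15.540559057405542 ydir [-0. -0. -1.]
```

View pics/w2.png

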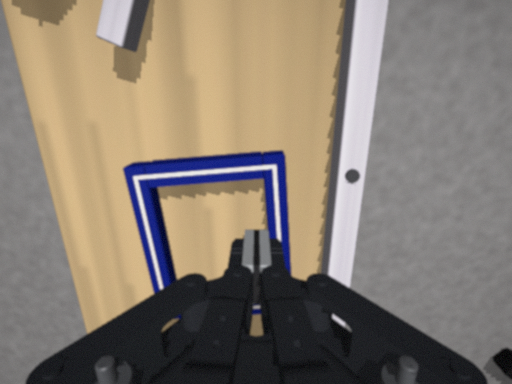

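View pics/c2z.png

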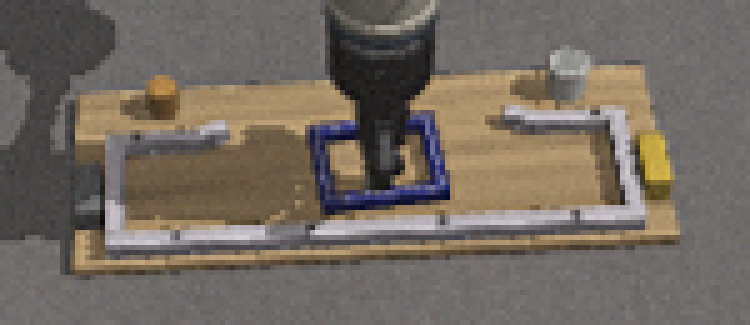

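The bezel is following: its far bar is at (275,165)–(290,270) in the wrist view, about 20 mm short of the rail, and the order of contact is right. An upward force of 6 N suggests the tips rub on the bed, so I'll raise 2 mm and check.

>>> jog_arm(
  series=[
    [0, 0, 0, 0, -0.2, 0, 1],
    [0, 0, 0, 0, 0, 0, 1],
    [0, 0, 0, 0, 0, 0, 1],
  ],
)

```text
t: 2.77
eef_pos: [516.6, 13.9, 44.1]
eef_rot: [[0.268, 0.001, 0.963], [-0.963, 0.0, 0.268], [-0.0, -1.0, 0.001]]
contact_force: [-0.9, 0.5, -0.3]
opening: -0.2
```

```bash
python3 - <<'E'
from m import *
st()
E
```

```text
t 2.77 jig [28.   4.9] z 44.1 F [-0.9  0.5 -0.3] op -0.2
yaw 15.538194171338363 ydir [ 0.001  0.    -1.   ]
```

>>> jog_arm(
  series=[
    [0, 0, 0, 0, 0, 0.3, 1],
    [0, 0, 0, 0, 0, 0.3, 1],
    [0, 0, 0, 0, 0, 0.3, 1],
    [0, 0, 0, 0, 0, 0.3, 1],
    [0, 0, 0, 0, 0, 0, 1],
  ],
)

```text
t: 3.18
eef_pos: [528.6, 17.2, 44.2]
eef_rot: [[0.268, 0.0, 0.963], [-0.963, 0.0, 0.268], [-0.0, -1.0, 0.0]]
contact_force: [0.6, 0.4, -0.5]
opening: 0.3
```

```bash
python3 - <<'E'
from m import *
st(); shot('wrist','w3')
E
```

```text
t 3.18 jig [40.5  4.9] z 44.2 F [ 0.6  0.4 -0.5] op 0.3
yaw 15.546862472091366 ydir [ 0.  0. -1.]
```

View pics/w3.png

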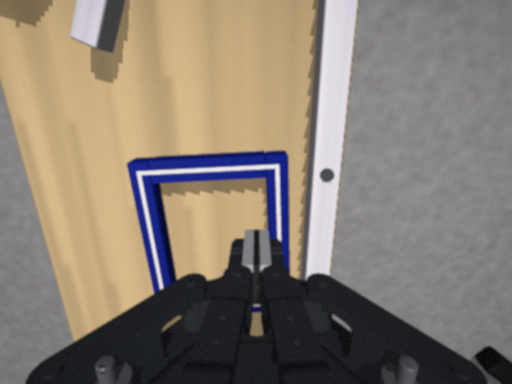

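The bezel has squared up a little, with its far bar at x≈288 against the rail face at x≈310 (row 270). The gap is now under 10 mm, so I'll continue.

>>> jog_arm(
  series=[
    [0, 0, 0, 0, 0, 0.2, 1],
    [0, 0, 0, 0, 0, 0.2, 1],
    [0, 0, 0, 0, 0, 0.2, 1],
    [0, 0, 0, 0, 0, 0.2, 1],
    [0, 0, 0, 0, 0, 0, 1],
  ],
)

```text
t: 3.65
eef_pos: [536.1, 19.3, 44.3]
eef_rot: [[0.268, 0.0, 0.963], [-0.963, 0.0, 0.268], [0.0, -1.0, 0.0]]
contact_force: [-0.3, -0.9, -0.7]
opening: -0.2
```

```bash
python3 - <<'E'
from m import *
st(); shot('wrist','w4')
E
```

```text
t 3.65 jig [48.3  4.9] z 44.3 F [-0.3 -0.9 -0.7] op -0.2
yaw 15.542446614581616 ydir [ 0.  0. -1.]
```

View pics/w4.png

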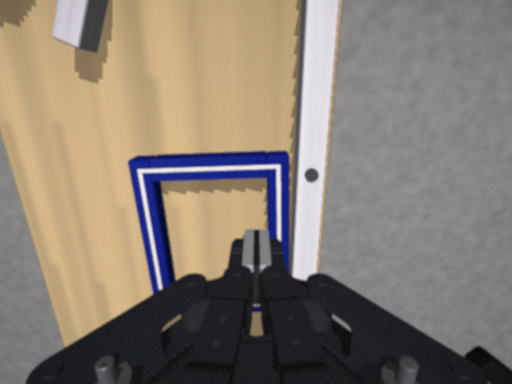

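>>> jog_arm(
  series=[
    [0, 0, 0, 0, 0, 0.2, 1],
    [0, 0, 0, 0, 0, 0.2, 1],
    [0, 0, 0, 0, 0, 0, 1],
  ],
)

```text
t: 3.95
eef_pos: [538.4, 20.0, 44.2]
eef_rot: [[0.268, -0.004, 0.963], [-0.963, -0.001, 0.268], [-0.0, -1.0, -0.004]]
contact_force: [-6.8, -1.7, 4.8]
opening: 0.3
```

>>> jog_arm(
  series=[
    [0, 0, 0, 0, 0, 0.2, 1],
    [0, 0, 0, 0, 0, 0, 1],
  ],
)

```text
t: 4.12
eef_pos: [538.7, 20.1, 44.2]
eef_rot: [[0.268, -0.008, 0.963], [-0.964, -0.002, 0.268], [-0.001, -1.0, -0.008]]
contact_force: [-15.3, -2.7, 9.0]
opening: -0.3
```

```bash
python3 - <<'E'
from m import *
st(); shot('wrist','w5')
E
```

```text
t 4.12 jig [51.  5.] z 44.2 F [-15.3  -2.7   9. ] op -0.3
yaw 15.526738968384887 ydir [-0.008 -0.002 -1.   ]
```

View pics/w5.png

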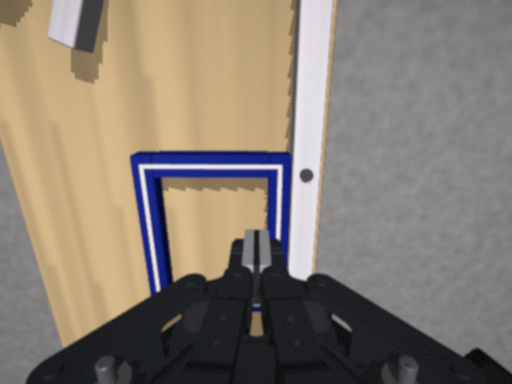

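Contact with the rail: 15 N, and in view the bezel's right edge (291,152)–(289,270) meets the rail edge. I'll check that it is parallel.

```bash
cat >> m.py <<'E'
def edges(f,s):
    z=np.load(f'pics/{f}.npz');p,d=z['p'],z['d'];K,E=pose_cam('wrist',s);m=blue(p)
    cs,_=cv2.findContours(m[:235],cv2.RETR_EXTERNAL,cv2.CHAIN_APPROX_NONE)
    c=max(cs,key=cv2.contourArea)[:,0];X=tojig(onplane(c,K,E,24))
    x1=X[:,0].max();y1=X[:,1].max()
    for nm,k,i in(('+y edge',(abs(X[:,1]-y1)<6)&(X[:,0]<x1-10)&(X[:,0]>x1-70),0),('+x edge',(abs(X[:,0]-x1)<6)&(X[:,1]<y1-6)&(c[:,1]<230),1)):
        g=np.polyfit(X[k,i],X[k,1-i],1);k2=k.copy();k2[k]=abs(np.polyval(g,X[k,i])-X[k,1-i])<1.5
        g=np.polyfit(X[k2,i],X[k2,1-i],1);print(nm,'n',k2.sum(),'angle',np.degrees(np.arctan(g[0])),'pos',X[k2,1-i].mean())
    R,uv,P=rail('w',p,d,K,E,(250,0,460,300)); J=tojig(R);J=J[J[:,0]>x1-12]
    ys=np.arange(int(J[:,1].min())+5,int(J[:,1].max())-5,8);lo=[np.percentile(J[abs(J[:,1]-y)<4,0],3) for y in ys]
    g=np.polyfit(ys,lo,1);print('rail inner angle',np.degrees(np.arctan(g[0])),'pos',np.median(lo))
E
python3 - <<'E'
from m import *
edges('w5',arm.sense())
E
```

```text
Traceback (most recent call last):
  File "m.py", line 35, in edges
    g=np.polyfit(X[k2,i],X[k2,1-i],1);print(nm,'n',k2.sum(),'angle',np.degrees(np.arctan(g[0])),'pos',X[k2,1-i].mean())
TypeError: expected non-empty vector for x
```

```bash
python3 - <<'E'
s=open('m.py').read()
i=s.index("    cs,_=cv2.findContours(m[:235]");j=s.index("    R,uv,P=rail('w'",i)
new='''    n,lab,stt,_=cv2.connectedComponentsWithStats(m[:235]); b=1+np.argmax(stt[1:,4]);l=lab==b
    u0,v0,w,h=stt[b,:4]
    cu=np.arange(u0+15,u0+w-15); T=tojig(onplane(np.c_[cu,l[:,cu].argmax(0)-.5],K,E,24))
    cv=np.arange(v0+10,min(v0+h,228)); Q=tojig(onplane(np.c_[l.shape[1]-1-l[cv,::-1].argmax(1)+.5,cv],K,E,24)); x1=Q[:,0].max()
    for nm,A,i in(('+y edge',T,0),('+x edge',Q,1)):
        g=np.polyfit(A[:,i],A[:,1-i],1);print(nm,'angle',np.degrees(np.arctan(g[0])),'pos',A[:,1-i].mean(),'res',np.abs(np.polyval(g,A[:,i])-A[:,1-i]).max())
'''
open('m.py','w').write(s[:i]+new+s[j:])
E
python3 - <<'E'
from m import *
edges('w5',arm.sense())
E
```

```text
+y edge angle -0.03267093490045561 pos 59.90978302891846 res 0.5520271091874065
+x edge angle -0.05517866570306811 pos 69.16781741120086 res 0.3133887703357061
rail inner angle 1.799858195446456 pos 69.7276877421888
```

The bezel is flat on the rail, still at mid-length: edge angle −0.05°, +x edge 69.2 against rail 69.7, centre at jig y≈10. Next I'll back the fingers off to the window's centreline and move up to the left bar.

>>> jog_arm(
  series=[
    [0, 0, 0, 0, 0, -0.5, 1],
    [0, 0, 0, 0, 0, -1.0, 1],
    [0, 0, 0, 0, 0, -0.9, 1],
    [0, 0, 0, -1.3, 0, 0, 1],
    [0, 0, 0, -1.2, 0, 0, 1],
    [0, 0, 0, 0, 0, 0, 1],
  ],
)

```text
t: 4.67
eef_pos: [511.4, 40.7, 44.4]
eef_rot: [[0.269, 0.001, 0.963], [-0.963, 0.001, 0.269], [-0.001, -1.0, 0.001]]
contact_force: [-0.4, 0.5, -0.1]
opening: 0.1
```

```bash
python3 - <<'E'
from m import *
s=st(); shot('wrist','w6'); edges('w6',s)
E
```

```text
t 4.67 jig [30.1 32.1] z 44.4 F [-0.4  0.5 -0.1] op 0.1
yaw 15.624114210766116 ydir [ 0.001  0.001 -1.   ]
+y edge angle 0.09286841018069525 pos 61.89520423661318 res 0.5109790431593666
+x edge angle -1.2679238834065598 pos 69.18707219293401 res 0.2869871290618988
rail inner angle 4.617692978696672 pos 69.78638984403355
```

View pics/w6.png

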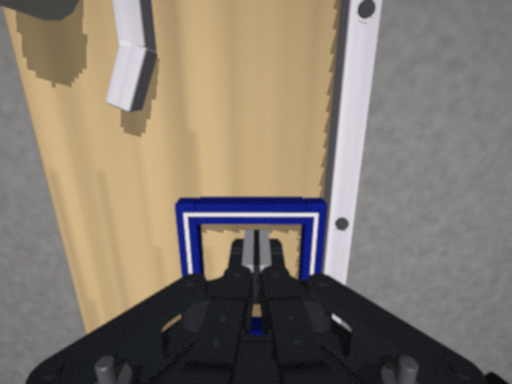

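The fingers sit on the centreline at (257,245), just behind the left bar, and the bezel is flush. Now I'll slide along the rail with a slight bias towards it.

>>> jog_arm(
  series=[
    [0, 0, 0, -0.4, 0, 0, 1],
    [0, 0, 0, -0.4, 0, 0.02, 1],
    [0, 0, 0, -0.5, 0, 0.02, 1],
    [0, 0, 0, -0.5, 0, 0.02, 1],
    [0, 0, 0, -0.5, 0, 0.02, 1],
    [0, 0, 0, -0.5, 0, 0.02, 1],
    [0, 0, 0, -0.5, 0, 0.02, 1],
    [0, 0, 0, -0.5, 0, 0.02, 1],
    [0, 0, 0, -0.4, 0, 0, 1],
    [0, 0, 0, 0, 0, 0, 1],
  ],
)

```text
t: 5.55
eef_pos: [501.0, 79.9, 44.0]
eef_rot: [[0.268, -0.002, 0.963], [-0.963, 0.0, 0.268], [-0.001, -1.0, -0.002]]
contact_force: [-3.2, -1.5, 0.4]
opening: 0.2
```

```bash
python3 - <<'E'
from m import *
s=st(); shot('wrist','w7'); edges('w7',s)
E
```

```text
t 5.55 jig [30.7 72.6] z 44.0 F [-3.2 -1.5  0.4] op 0.2
yaw 15.564729120068137 ydir [-0.002  0.    -1.   ]
+y edge angle -15.834307097298163 pos 107.43914613227786 res 23.677434166022636
+x edge angle -54.14788322274804 pos 35.625708129554496 res 0.7648448585315037
rail inner angle 6.976485077585342 pos 69.80491593073198
```

View pics/w7.png

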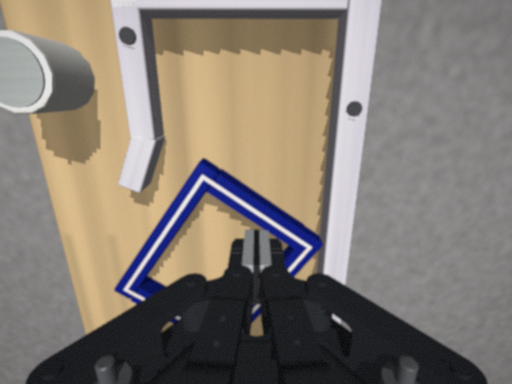

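The bezel rotated about 35° clockwise: its corners are now at (205,160), (322,242) and (117,290). Rail friction caught the leading corner. I'll compute its pose, bring it back to mid-length, flatten it again, then slide with the push close to the rail.

```bash
cat >> m.py <<'E'
def fromc(pts,s,loc):
    K,E=pose_cam('wrist',s);X=tojig(onplane(pts,K,E,24))
    L=np.array(loc,float); # rigid fit
    Xc=X-X.mean(0);Lc=L-L.mean(0);a=np.arctan2((Lc[:,0]*Xc[:,1]-Lc[:,1]*Xc[:,0]).sum(),(Lc*Xc).sum())
    R=np.array([[np.cos(a),-np.sin(a)],[np.sin(a),np.cos(a)]]);c=X.mean(0)-R@L.mean(0)
    print('corners',np.round(X,1).tolist(),'yaw',round(np.degrees(a),1),'centre',np.round(c,1),'res',np.round(X-(L@R.T+c),1).tolist())
    W=np.array([[30,38],[30,0],[30,-38],[-30,-38],[-30,38]])@R.T+c;print('win ++ +0 +- -- -+',np.round(W,1).tolist())
E
python3 - <<'E'
from m import *
s=st(); fromc([[204,159],[323,242],[116,291]],s,[[-42,50],[42,50],[-42,-50]])
E
```

```text
t 5.6 jig [30.8 72.5] z 44.0 F [-3.4 -0.9  0.4] op 0.0
yaw 15.571797958314301 ydir [-0.001  0.    -1.   ]
corners [[4.5, 123.6], [69.3, 75.4], [-54.3, 41.1]] yaw -35.2 centre [ 8.3 58.4] res [[1.6, 0.2], [-2.1, 0.4], [0.5, -0.6]]
win ++ +0 +- -- -+ [[54.7, 72.1], [32.8, 41.1], [10.9, 10.0], [-38.1, 44.6], [5.7, 106.7]]
```

>>> jog_arm(
  series=[
    [0, 0, 0, 1.1, 0, -0.8, 1],
    [0, 0, 0, 1.1, 0, -0.9, 1],
    [0, 0, 0, 1.0, 0, -0.3, 1],
    [0, 0, 0, 1.0, 0, -0.2, 1],
    [0, 0, 0, 0.6, 0, 0, 1],
    [0, 0, 0, 0.6, 0, 0, 1],
    [0, 0, 0, 0.6, 0, 0, 1],
    [0, 0, 0, 0.6, 0, 0, 1],
    [0, 0, 0, 0, 0, 0, 1],
  ],
)

```text
t: 6.35
eef_pos: [498.8, 8.8, 44.3]
eef_rot: [[0.267, 0.0, 0.964], [-0.964, -0.001, 0.267], [0.001, -1.0, 0.0]]
contact_force: [0.2, -0.4, -0.4]
opening: -0.2
```

```bash
python3 - <<'E'
from m import *
s=st(); shot('wrist','w8')
E
```

```text
t 6.35 jig [9.5 4.8] z 44.3 F [ 0.2 -0.4 -0.4] op -0.2
yaw 15.50117275247157 ydir [ 0.    -0.001 -1.   ]
```

View pics/w8.png

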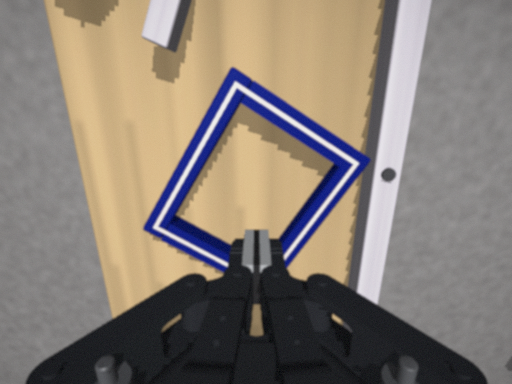

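The bezel trails the fingers as planned: tips in the lower window corner at (257,250), and its right corner (368,160) is now off the rail. I'll drag a little more, then push +x.

>>> jog_arm(
  series=[
    [0, 0, 0, 0.6, 0, 0, 1],
    [0, 0, 0, 0.6, 0, 0, 1],
    [0, 0, 0, 0.5, 0, 0, 1],
    [0, 0, 0, 0, 0, 0.4, 1],
    [0, 0, 0, 0, 0, 0.4, 1],
    [0, 0, 0, 0, 0, 0.4, 1],
    [0, 0, 0, 0, 0, 0.4, 1],
    [0, 0, 0, 0, 0, 0.4, 1],
    [0, 0, 0, 0, 0, 0, 1],
  ],
)

```text
t: 7.15
eef_pos: [522.9, -0.8, 44.3]
eef_rot: [[0.268, 0.001, 0.963], [-0.963, 0.0, 0.268], [-0.0, -1.0, 0.001]]
contact_force: [-1.0, -0.3, -0.7]
opening: 0.3
```

```bash
python3 - <<'E'
from m import *
s=st(); shot('wrist','w9')
E
```

```text
t 7.15 jig [ 30.1 -11. ] z 44.3 F [-1.  -0.3 -0.7] op 0.3
yaw 15.566106114053026 ydir [ 0.001  0.    -1.   ]
```

View pics/w9.png

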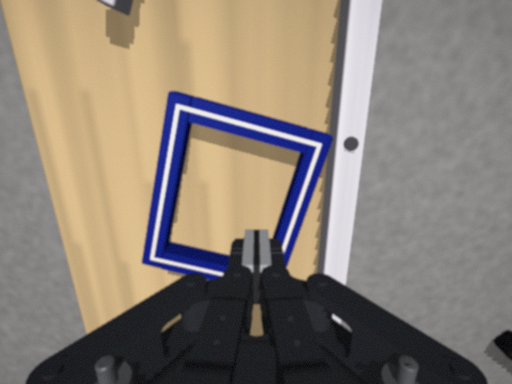

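Yaw is down to about −15° and the +y corner is near the rail at (330,137). Continuing +x.

>>> jog_arm(
  series=[
    [0, 0, 0, -0.1, 0, 0.3, 1],
    [0, 0, 0, -0.1, 0, 0.3, 1],
    [0, 0, 0, -0.1, 0, 0.3, 1],
    [0, 0, 0, -0.1, 0, 0.3, 1],
    [0, 0, 0, -0.1, 0, 0.2, 1],
    [0, 0, 0, 0, 0, 0.2, 1],
    [0, 0, 0, 0, 0, 0.1, 1],
    [0, 0, 0, 0, 0, 0, 1],
  ],
)

```text
t: 7.87
eef_pos: [537.3, 8.3, 44.3]
eef_rot: [[0.268, -0.0, 0.963], [-0.963, 0.0, 0.268], [-0.0, -1.0, 0.0]]
contact_force: [-0.7, 0.5, 0.3]
opening: -0.1
```

```bash
python3 - <<'E'
from m import *
s=st(); shot('wrist','w10'); edges('w10',s)
E
```

```text
t 7.87 jig [46.5 -6. ] z 44.3 F [-0.7  0.5  0.3] op -0.1
yaw 15.547746111674831 ydir [-0.  0. -1.]
+y edge angle -2.899217119183384 pos 64.69499778699776 res 0.2763345246597595
+x edge angle 3.2788189550254043 pos 67.82575352534954 res 0.498763771933568
rail inner angle 2.194228156535669 pos 69.37701492130594
```

View pics/w10.png

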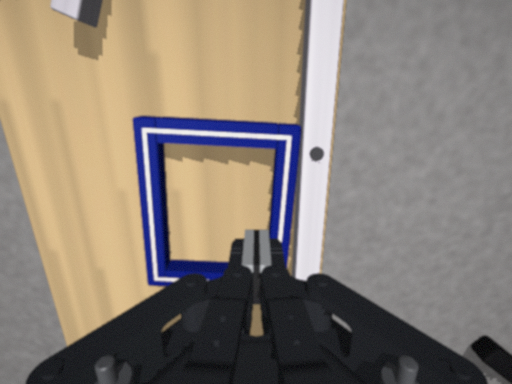

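Yaw is −3°. I'll press the last few mm.

>>> jog_arm(
  series=[
    [0, 0, 0, -0.1, 0, 0.2, 1],
    [0, 0, 0, -0.1, 0, 0.2, 1],
    [0, 0, 0, 0, 0, 0.15, 1],
    [0, 0, 0, 0, 0, 0, 1],
  ],
)

```text
t: 8.25
eef_pos: [540.9, 11.2, 44.2]
eef_rot: [[0.268, -0.003, 0.963], [-0.963, -0.001, 0.268], [0.0, -1.0, -0.004]]
contact_force: [-6.8, -1.3, 3.8]
opening: -0.2
```

```bash
python3 - <<'E'
from m import *
s=st(); shot('wrist','w11'); edges('w11',s)
E
```

```text
t 8.25 jig [50.7 -4.2] z 44.2 F [-6.8 -1.3  3.8] op -0.2
yaw 15.537729793759292 ydir [-0.003 -0.001 -1.   ]
+y edge angle -0.17433127666982012 pos 65.18943284120597 res 0.5239301931582077
+x edge angle 0.07574230847678243 pos 69.16222213743245 res 0.3295204420847
rail inner angle 1.101846132270485 pos 65.9843132162279
```

It is flat again: 0.1°, flush, centre y≈15, at mid-length. Next I'll move the fingers into the window's rail-side/left corner so they bear on both bars, then slide with light rail pressure.

>>> jog_arm(
  series=[
    [0, 0, 0, 0, 0, -0.4, 1],
    [0, 0, 0, -1.4, 0, 0, 1],
    [0, 0, 0, -1.4, 0, 0, 1],
    [0, 0, 0, -1.2, 0, 0, 1],
    [0, 0, 0, -0.2, 0, 0.3, 1],
    [0, 0, 0, 0, 0, 0, 1],
  ],
)

```text
t: 8.8
eef_pos: [529.1, 53.0, 44.1]
eef_rot: [[0.27, -0.001, 0.963], [-0.963, 0.0, 0.27], [-0.001, -1.0, -0.001]]
contact_force: [-3.4, 1.5, 1.2]
opening: -0.1
```

```bash
python3 - <<'E'
from m import *
s=st(); shot('wrist','w12'); edges('w12',s)
E
```

```text
t 8.8 jig [50.6 39.3] z 44.1 F [-3.4  1.5  1.2] op -0.1
yaw 15.652853870067965 ydir [-0.001  0.    -1.   ]
+y edge angle -0.43963815933987743 pos 68.17433339007266 res 0.6346924423724403
+x edge angle 0.3886752027823532 pos 69.27836886593192 res 0.2647613099402264
rail inner angle 1.7016081792142195 pos 69.84077676892167
```

View pics/w12.png

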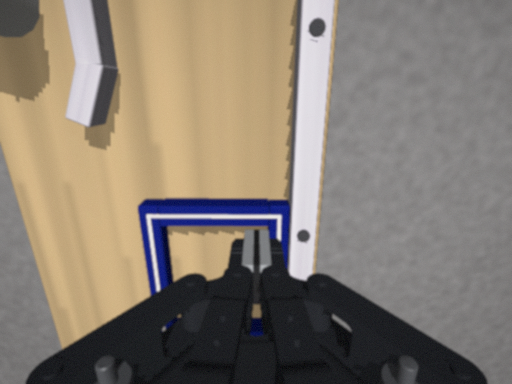

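The fingers are in the corner, and the bezel is flush at (140–290, 205). A short slide first, then a check.

>>> jog_arm(
  series=[
    [0, 0, 0, -0.3, 0, 0, 1],
    [0, 0, 0, -0.4, 0, 0, 1],
    [0, 0, 0, -0.4, 0, 0, 1],
    [0, 0, 0, -0.4, 0, 0, 1],
    [0, 0, 0, -0.4, 0, 0, 1],
  ],
)

```text
t: 9.27
eef_pos: [524.4, 69.9, 44.1]
eef_rot: [[0.267, -0.0, 0.964], [-0.964, -0.001, 0.267], [0.0, -1.0, -0.001]]
contact_force: [-2.7, -2.6, -1.4]
opening: -0.1
```

```bash
python3 - <<'E'
from m import *
s=st(); shot('wrist','w13'); edges('w13',s)
E
```

```text
t 9.27 jig [50.6 56.8] z 44.1 F [-2.7 -2.6 -1.4] op -0.1
yaw 15.505072659547048 ydir [-0.    -0.001 -1.   ]
+y edge angle 0.09558775695857892 pos 83.199076180899 res 0.5310390075288041
+x edge angle 3.255705091273372 pos 69.26118673790273 res 0.26682060664481355
rail inner angle 1.3195102309790265 pos 69.84474997707468
```

View pics/w13.png

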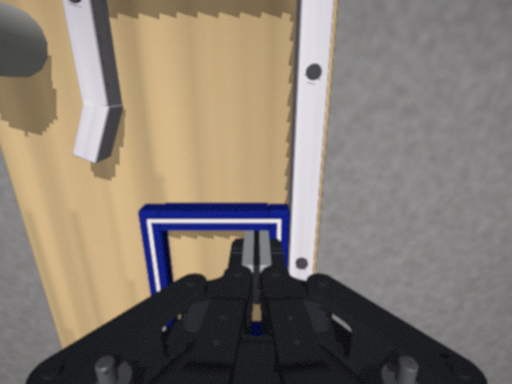

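Sliding flat: +y edge at 83, angle 0.1°. Continuing.

>>> jog_arm(
  series=[
    [0, 0, 0, -0.4, 0, 0, 1],
    [0, 0, 0, -0.4, 0, 0, 1],
    [0, 0, 0, -0.4, 0, 0, 1],
    [0, 0, 0, -0.4, 0, 0, 1],
    [0, 0, 0, -0.4, 0, 0, 1],
    [0, 0, 0, -0.4, 0, 0, 1],
    [0, 0, 0, -0.4, 0, 0, 1],
    [0, 0, 0, -0.4, 0, 0, 1],
  ],
)

```text
t: 9.98
eef_pos: [515.7, 101.2, 44.1]
eef_rot: [[0.268, -0.0, 0.963], [-0.963, -0.0, 0.268], [0.0, -1.0, -0.001]]
contact_force: [-3.3, -4.1, -1.8]
opening: -0.2
```

```bash
python3 - <<'E'
from m import *
s=st(); shot('wrist','w14'); edges('w14',s)
E
```

```text
t 9.98 jig [50.6 89.3] z 44.1 F [-3.3 -4.1 -1.8] op -0.2
yaw 15.544633732230418 ydir [-0. -0. -1.]
+y edge angle -0.032389174659022704 pos 115.68518754482655 res 0.5806091575205272
+x edge angle 1.5180308467070152 pos 69.24911922660023 res 0.4162591694298925
rail inner angle -0.9511499565365609 pos 69.75775907993958
```

View pics/w14.png

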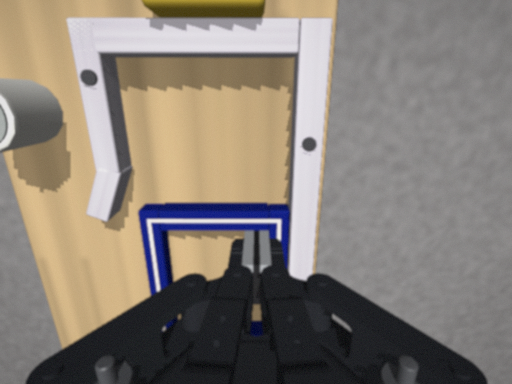

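Flat and tracking at +y edge 115.7, with the nest mouth clear ahead and the yellow block at the top (205,5).

>>> jog_arm(
  series=[
    [0, 0, 0, -0.4, 0, 0, 1],
    [0, 0, 0, -0.4, 0, 0, 1],
    [0, 0, 0, -0.4, 0, 0, 1],
    [0, 0, 0, -0.4, 0, 0, 1],
    [0, 0, 0, -0.4, 0, 0, 1],
    [0, 0, 0, -0.4, 0, 0, 1],
    [0, 0, 0, -0.4, 0, 0, 1],
    [0, 0, 0, -0.4, 0, 0, 1],
  ],
)

```text
t: 10.7
eef_pos: [507.2, 132.0, 44.2]
eef_rot: [[0.268, -0.0, 0.963], [-0.963, -0.0, 0.268], [0.0, -1.0, -0.0]]
contact_force: [-2.7, -2.9, -2.2]
opening: -0.1
```

```bash
python3 - <<'E'
from m import *
s=st(); shot('wrist','w15'); edges('w15',s)
E
```

```text
t 10.7 jig [ 50.6 121.1] z 44.2 F [-2.7 -2.9 -2.2] op -0.1
yaw 15.53708331829903 ydir [-0. -0. -1.]
+y edge angle -0.06428569896020356 pos 147.53328728866424 res 0.595128068112416
+x edge angle 3.2181967895182133 pos 69.2656227392996 res 0.26661437410960787
rail inner angle -3.686082574638144 pos 69.79716062799363
```

View pics/w15.png

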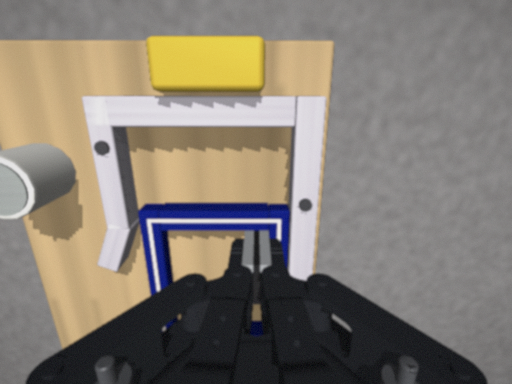

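Entering the nest square, about 41 mm to go.

>>> jog_arm(
  series=[
    [0, 0, 0, -0.4, 0, 0, 1],
    [0, 0, 0, -0.4, 0, 0, 1],
    [0, 0, 0, -0.4, 0, 0, 1],
    [0, 0, 0, -0.4, 0, 0, 1],
    [0, 0, 0, -0.4, 0, 0, 1],
    [0, 0, 0, -0.4, 0, 0, 1],
    [0, 0, 0, -0.4, 0, 0, 1],
    [0, 0, 0, -0.4, 0, 0, 1],
    [0, 0, 0, -0.2, 0, 0, 1],
    [0, 0, 0, 0, 0, 0, 1],
  ],
)

```text
t: 11.58
eef_pos: [498.0, 165.1, 44.2]
eef_rot: [[0.268, -0.001, 0.963], [-0.963, 0.001, 0.268], [-0.001, -1.0, -0.0]]
contact_force: [-2.6, -1.2, -1.7]
opening: -0.1
```

>>> jog_arm(
  series=[
    [0, 0, 0, -0.2, 0, 0, 1],
    [0, 0, 0, -0.2, 0, 0, 1],
    [0, 0, 0, 0, 0, 0, 1],
  ],
)

```text
t: 11.83
eef_pos: [497.1, 168.4, 44.2]
eef_rot: [[0.268, -0.0, 0.963], [-0.963, 0.0, 0.268], [-0.0, -1.0, -0.0]]
contact_force: [-3.9, -2.9, -1.0]
opening: 0.2
```

```bash
python3 - <<'E'
from m import *
s=st(); shot('wrist','w16'); edges('w16',s)
E
```

```text
t 11.83 jig [ 50.7 159. ] z 44.2 F [-3.9 -2.9 -1. ] op 0.2
yaw 15.543479628031802 ydir [-0.  0. -1.]
+y edge angle 0.1490227552330229 pos 185.34097350037908 res 0.5387892777507375
+x edge angle 2.8687628602279336 pos 69.26746765247604 res 0.27944161597359596
rail inner angle -11.439478847698354 pos 69.65254280884199
```

View pics/w16.png

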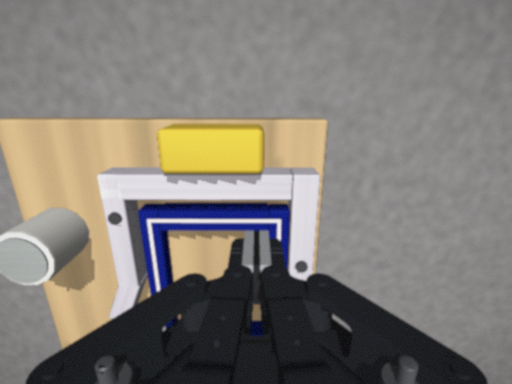

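Now step in until force builds against the stop.

>>> jog_arm(
  series=[
    [0, 0, 0, -0.2, 0, 0, 1],
    [0, 0, 0, -0.1, 0, 0, 1],
    [0, 0, 0, 0, 0, 0, 1],
  ],
)

```text
t: 12.13
eef_pos: [496.4, 171.1, 44.2]
eef_rot: [[0.268, -0.0, 0.963], [-0.963, -0.0, 0.268], [0.0, -1.0, -0.0]]
contact_force: [-3.7, -4.1, -1.3]
opening: 0.2
```

>>> jog_arm(
  series=[
    [0, 0, 0, -0.2, 0, 0, 1],
    [0, 0, 0, 0, 0, 0, 1],
  ],
)

```text
t: 12.3
eef_pos: [495.8, 173.0, 44.2]
eef_rot: [[0.268, -0.0, 0.963], [-0.963, -0.0, 0.268], [0.0, -1.0, -0.0]]
contact_force: [-3.2, -3.3, -1.7]
opening: -0.0
```

>>> jog_arm(
  series=[
    [0, 0, 0, -0.2, 0, 0, 1],
    [0, 0, 0, 0, 0, 0, 1],
  ],
)

```text
t: 12.47
eef_pos: [495.3, 175.0, 44.2]
eef_rot: [[0.268, -0.0, 0.963], [-0.963, -0.0, 0.268], [0.0, -1.0, -0.0]]
contact_force: [-3.2, -3.6, -1.9]
opening: -0.5
```

```bash
python3 - <<'E'
from m import *
s=st(); shot('wrist','w17'); edges('w17',s)
cv2.imwrite('pics/w17z.png',cv2.resize(cv2.imread('pics/w17.png')[130:300,80:340],None,fx=3,fy=3,interpolation=3))
E
```

```text
t 12.47 jig [ 50.7 165.8] z 44.2 F [-3.2 -3.6 -1.9] op -0.5
yaw 15.532770391132415 ydir [-0. -0. -1.]
+y edge angle 0.04139873329695303 pos 186.915625811293 res 0.5876251288595427
+x edge angle -2.2084018288021654 pos 69.16214597899899 res 7.105427357601002e-14
rail inner angle -19.527133464206425 pos 66.07114858616276
```

View pics/w17z.png

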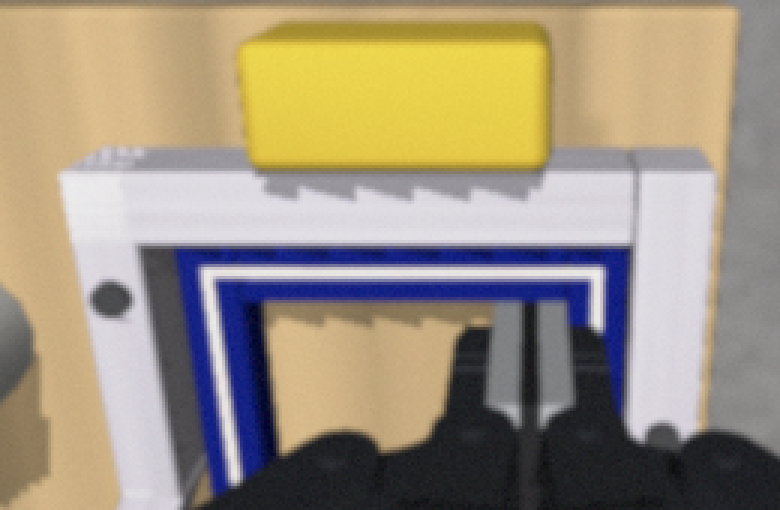

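>>> jog_arm(
  series=[
    [0, 0, 0, -0.15, 0, 0, 1],
    [0, 0, 0, 0, 0, 0, 1],
  ],
)

```text
t: 12.68
eef_pos: [495.1, 175.8, 44.2]
eef_rot: [[0.268, 0.0, 0.964], [-0.964, -0.001, 0.268], [0.001, -1.0, -0.0]]
contact_force: [-3.2, -6.7, -1.9]
opening: 0.1
```

>>> jog_arm(
  series=[
    [0, 0, 0, -0.15, 0, 0, 1],
    [0, 0, 0, 0, 0, 0, 1],
  ],
)

```text
t: 12.85
eef_pos: [495.0, 176.0, 44.2]
eef_rot: [[0.267, 0.001, 0.964], [-0.964, -0.004, 0.267], [0.004, -1.0, -0.0]]
contact_force: [-1.5, -9.9, -1.0]
opening: -0.0
```

The stop is reached: force has risen to 10 N while the position stalls at y≈167. I'll press gently toward the rail too, then look.

>>> jog_arm(
  series=[
    [0, 0, 0, -0.05, 0, 0.2, 1],
    [0, 0, 0, 0, 0, 0.1, 1],
    [0, 0, 0, 0, 0, 0, 1],
  ],
)

```text
t: 13.1
eef_pos: [495.4, 176.2, 44.2]
eef_rot: [[0.267, -0.006, 0.964], [-0.964, -0.007, 0.267], [0.005, -1.0, -0.008]]
contact_force: [-13.3, -15.4, 7.3]
opening: -0.0
```

```bash
python3 - <<'E'
from m import *
s=st(); shot('wrist','w18')
cv2.imwrite('pics/w18z.png',cv2.resize(cv2.imread('pics/w18.png')[130:300,80:340],None,fx=3,fy=3,interpolation=3))
E
```

```text
t 13.1 jig [ 51.1 166.9] z 44.2 F [-13.3 -15.4   7.3] op -0.0
yaw 15.480613135380896 ydir [-0.006 -0.007 -1.   ]
```

View pics/w18z.png

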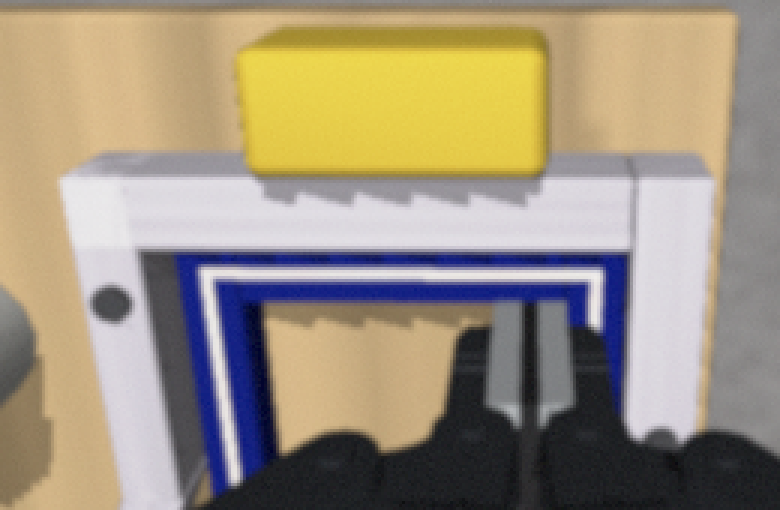

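The bezel sits square in the corner, parallel to both stop and rail. I'll back off diagonally inside the window, then rise.

>>> jog_arm(
  series=[
    [0, 0, 0, 0.4, 0, -0.5, 1],
    [0, 0, 0, 0.8, 0, -0.8, 1],
    [0, 0, 0, 0, 0, 0, 1],
    [0, 0, 0, 0, -1.0, 0, 1],
    [0, 0, 0, 0, -2.0, 0, 1],
    [0, 0, 0, 0, -3.0, 0, 1],
    [0, 0, 0, 0.5, -3.0, -0.5, 1],
    [0, 0, 0, 0.5, -3.0, -0.5, 1],
    [0, 0, 0, 0.5, -3.0, -0.5, 1],
    [0, 0, 0, 0, 0, 0, 1],
  ],
)

```text
t: 13.98
eef_pos: [479.9, 146.1, 203.5]
eef_rot: [[0.268, 0.013, 0.963], [-0.963, 0.003, 0.268], [0.0, -1.0, 0.014]]
contact_force: [1.1, 0.6, 1.1]
opening: -0.1
```

```bash
python3 - <<'E'
from m import *
s=st(); shot('wrist','w19'); shot('side','s19')
cv2.imwrite('pics/s19z.png',cv2.resize(cv2.imread('pics/s19.png')[155:305,220:340],None,fx=4,fy=4,interpolation=3))
E
```

```text
t 13.98 jig [ 28.1 142.1] z 203.5 F [1.1 0.6 1.1] op -0.1
yaw 15.531293306571289 ydir [ 0.013  0.003 -1.   ]
```

View pics/w19.png

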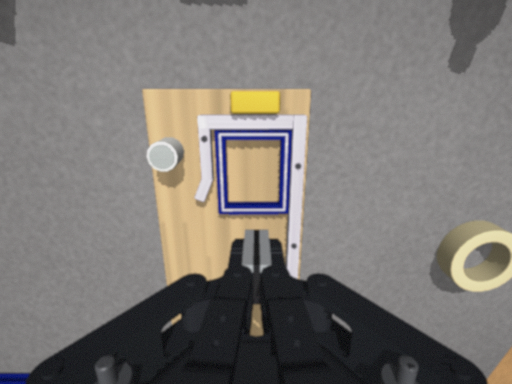

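View pics/s19z.png

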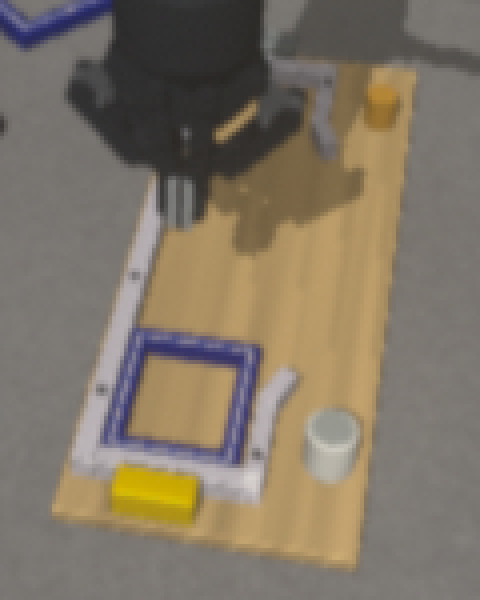

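The bezel is in the nest (wrist 215–292, 130–214) and the pot and lips are undisturbed. I'll put numbers on seating and yaw in an enlarged view.

```bash
python3 - <<'E'
from m import *
s=st(); shot('wrist','w20')
z=np.load('pics/w20.npz');p,d=z['p'],z['d'];K,E=pose_cam('wrist',s)
m=blue(p);m[:100]=0;m[230:]=0
cs,_=cv2.findContours(m,cv2.RETR_EXTERNAL,cv2.CHAIN_APPROX_NONE);c=max(cs,key=cv2.contourArea)[:,0]
X=tojig(onplane(c,K,E,24));r=cv2.minAreaRect(X.astype(np.float32));print(r);print(cv2.boxPoints(r))
# gap rows: column profile at -y edge / stop inner at z28
h=cv2.cvtColor(p,cv2.COLOR_RGB2HSV);w=(h[...,1]<45)&(h[...,2]>150)
for u in(225,250,280):
    v=np.where(w[105:140,u])[0]+105; b=np.where(m[100:160,u]>0)[0]+100
    print(u,'stop inner y',tojig(onplane([[u,v[v<135].max()+.5]],K,E,28))[0,1] if len(v) else None,'bezel top y',tojig(onplane([[u,b.min()-.5]],K,E,24))[0,1])
for v in(150,175,200):
    b=np.where(m[v,200:310]>0)[0].max()+200.5; k=np.where(w[v,int(b)-2:320])[0].min()+int(b)-2-.5
    print(v,'bezel +x',tojig(onplane([[b,v]],K,E,24))[0,0],'rail inner',tojig(onplane([[k,v]],K,E,28))[0,0])
cv2.imwrite('pics/w20z.png',cv2.resize(p[80:230,135:320,::-1],None,fx=4,fy=4,interpolation=3))
E
```

```text
t 14.08 jig [ 27.  142.5] z 197.4 F [-1.1  0.6  0.1] op 0.2
yaw 15.54081987558772 ydir [ 0.006  0.002 -1.   ]
((27.31235122680664, 138.87095642089844), (97.75188446044922, 82.63346862792969), 89.93280792236328)
[[-14.06167   90.043495]
 [ 68.57174   89.9466  ]
 [ 68.68637  187.69843 ]
 [-13.947037 187.79532 ]]
225 stop inner y 188.79156473963158 bezel top y 187.23785624089152
250 stop inner y 188.78559612431684 bezel top y 187.23133247511296
280 stop inner y 188.77842671043115 bezel top y 187.22349621351967
150 bezel +x 68.42575520603282 rail inner 68.91392021688932
175 bezel +x 68.56574358100113 rail inner 69.08458389674013
200 bezel +x 68.71462960976817 rail inner 69.26609516327107
```

View pics/w20z.png

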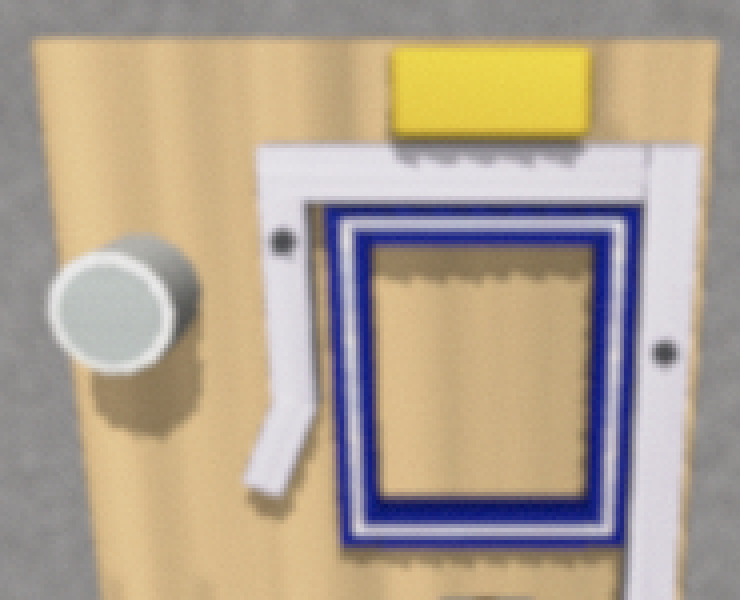

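Seated: yaw is −0.1° and the gaps are 0.5 mm to the rail and about 1.5 mm to the stop. The mask reads the bezel's size about 1 mm small per side, so both are within measurement error. The hand is about 145 mm above it. Handing in.

>>> jog_arm(
  series=[
    [0, 0, 0, 0, 0, 0, 1],
    [0, 0, 0, 0, 0, 0, 1],
    [0, 0, 0, 0, 0, 0, 1],
  ],
)

```text
t: 14.38
eef_pos: [477.2, 145.8, 192.9]
eef_rot: [[0.268, -0.002, 0.963], [-0.963, -0.0, 0.268], [-0.0, -1.0, -0.002]]
contact_force: [-0.3, 0.3, 0.3]
opening: -0.4
```

```bash
python3 - <<'E'
from m import *
st(); print(arm.sign_off())
E
```

```text
t 14.38 jig [ 25.4 142.6] z 192.9 F [-0.3  0.3  0.3] op -0.4
yaw 15.554432844685232 ydir [-0.002 -0.    -1.   ]
the job is handed in; nothing more can be done
None
```

The middle-sized bezel is home in the left nest, beside the yellow marker, and the job is handed in at 14.4 s of the 43 s limit. I pushed it with shut fingertips inside its window, flat against the rail at mid-length (jig y≈15 mm), and then slid it along the rail.

**First slide failed:** pushing at the window's centreline, the bezel turned about 35° clockwise and came away from the rail. I drew it back to mid-length and squared it against the rail again. I then slid it from the window's rail-side corner, and it stayed flat through to the nest.

**Last checks:**
- **Seating:** I felt firm contact of about 13–15 N at the final press, against both the stop and the rail. In the final view the bezel's yaw is about 0.1° and its centre is at (27.3, 138.9) mm, against the nest point (28, 140).
- **Gaps:** they read 0.5 mm at the rail and 1.5 mm at the stop. The bezel's outline also reads 97.8 x 82.6 mm instead of 100 x 84, which accounts for most of that.
- **Surroundings:** the rivet pot, brass spacer and markers look undisturbed, and the hand is well above the jig with no contact force.

**Disagreements:** one early wrist view from closer up put the rail and bezel about 6 mm off the other views, though their spacing agreed, so I relied on contact instead. The fingertips also rubbed the bed briefly, at about 6 N, early in the first push, before I raised them 2 mm.

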